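Slide a flange nut into its socket and press it home

ROBOT

A 6-joint arm with a two-finger parallel gripper is mounted at the origin on the work surface. World frame = base frame: x ahead of the robot, y to its left, z up, the work surface at z = 0. Lengths are in m, angles in rad, forces in N, time in s.
With the tool pointing down it reaches from about 0.35 to 1 m from the base axis. Payload 7.1 kg.
Tool frame: the origin (TCP) lies on the centre line of the jaws, within the pads' length; the fingertips stand 8 mm ahead of it and the grasp point (between the pads) lies 11 mm behind it; y points along the fingers, x is the direction in which the jaws open and shut, and the axes are right-handed (so a half turn about y gives the same grasp; the last joint's range is limited). The gripper opens to 85 mm and grips with 20 to 120 N. Pads are 22 mm wide; open, the fingers measure 114 mm over their backs; the gripper's body (76 mm by 85 mm) begins 54 mm behind the grasp point. The pads swing forward as they close: fully open they stand 13 mm farther back than shut.
Start: joints at [-1.323, 0.423, 1.63, -0, 1.089, -0.019], TCP at [0.165, -0.603, 0.239] pointing down, gripper open.
Joint ranges: [-3, 3], [-0.9, 2.11], [0.09, 2.58], [-1.31, 4.45], [0.11, 2.69], [-2.54, 2.54]. Speed limits (rad/s): [2.39, 2.39, 3.01, 3.14, 3.14, 3.14].

INTERFACE

Orientations are given as a unit quaternion [x, y, z, w].
In Python, from cell import env gives the robot as it stands. The module is installed in compiled form; this text tells all that it offers.
- The arm moves only by the shell command python3 -m crank 'ROWS'. ROWS is a JSON object of lists of equal length, an entry for each row: "twist": the turn, a rotation vector about the world's x, y, z in units of 6 degrees (1.0 is 6 degrees), a list of three; "travel": the shift along the world's x, y, z in cm, a list of three; "hand": the gripper command: -1 is fully open, 1 is shut, values between are in proportion. In form: {"twist": [[rx, ry, rz], ...], "travel": [[tx, ty, tz], ...], "hand": [hand, ...]}. A call has 1 to 8 rows; each row is the pose to reach, as a shift and turn from the pose measured when the call began; what a row does not reach only later rows make up. A row lasts 1/10 s, in which the tool goes at most 50 mm and 8.59 degrees, less where a joint would pass 70% of its speed; a pose out of reach is approached as far as the arm can. A call with a gripper value outside its range is refused whole. The fingers move at their own pace and stop on an object; the grip force is fixed at half the most. Time passes only in rows, so rows that repeat a pose let the fingers close. It gives the time, the measured TCP pose, the force and the opening at its end, in the units of the state.
- env.get_obs(): the state, without advancing time (a new reading comes with each control period).
- env.snapshot(name): name is "scene" or "top"; returns the picture (400x640x3 uint8, red, green, blue); there is no depth.
- env.camera_params(name): a dict with "camera_matrix" (3x3 intrinsics, pixels), "origin" and "orientation" of the camera in the world. Camera axes: x right, y down, z forward; pixel columns grow to the right and rows downward; lengths in m; the calibration is good to about 2 mm. A picture is of the moment at which its call begins. camera_params takes no time and is no camera call.
- env.hand_in(): hands the job in, once; it reports no verdict.
The state is a dict: "time": time; "joint_positions": joint angles; "joint_velocities": joint speeds; "joint_efforts": joint torques, N m; "tcp_pos": TCP position; "tool_rot": TCP orientation; "wrist_force": force on the tool from outside, world axes, zero at the start; "torque": the same for the moment, N m; "gripper_width": finger opening in m.
Only numpy, scipy, OpenCV 4.12 (cv2) and the standard library are available. Lean on these libraries where they do the work, as an engineer would, in place of code of your own. Each camera call takes 0.05 s, during which the arm holds its last target.

TASK

Fit the loose brass flange nut into the free socket of the dark injector deck: slide it across the deck, without picking it up, until it drops level into the socket's mouth, then press it straight down on its seat until it bottoms on the spacer ring and hold it there with about 15 N for half a second. Never put more than 25 N on the nut, leave the injectors and rubber rings where they lie, and let go at the end.

Things in the scene. Friction and masses are not known exactly. Their poses are not given: they have to be found in the camera images.
- deck: dark grey injector deck, a fixed plate 200 (x) x 280 (y) x 30 mm lying on the bench; origin at the centre of its underside, z up. On its flat top: the loose nut, two rubber rings and, at (45, -70) mm of its frame, a fixed brass nut already home in a like socket, standing 8.5 mm above the top
- socket (a point): centre of the free socket's mouth, level with the deck's top, deck axes. Round pocket 42 mm wide with a white pad (30 mm wide) 3 to 4.5 mm below the mouth, on which the nut lands. O-ring drag holds the pad; some 5 N pushes it and the nut down, and they stay, till the flange meets a stiff steel spacer ring round the pad. Spacers differ: its top is 8 to 11.5 mm below the mouth, found only by feel
- nut_center (a point): centre of the loose brass flange nut, half-way up, z its axis. 18 mm tall, 0.08 to 0.15 kg: round flange 40 mm wide, 5 mm thick (foot edge chamfered 2 mm); above it a hexagon 24 mm across flats to push on with fingertips over the flange. Centre is 9 mm above the mouth on the deck, 4.5 to 6 mm on the pad, 1 above to 2.5 below when home. Pressed while an edge still hangs on the rim, it wedges
- injector_a_center (a point): bystander: orange fuel injector with grey plug, 90 mm long, 20 mm thick, lying on the bench on the deck's +y side; the point lies on its axis near mid-length, 10 mm up
- injector_b_center (a point): bystander: a like injector on the deck's -y side
- ring_a: bystander: loose black rubber ring, 22 mm wide, 9 mm tall, on the deck near its far +y corner; origin at the centre of its underside
- ring_b: bystander: a like ring on the deck near the middle of its far edge
Things that resemble listed ones, but are neither listed nor needed, are in the scene too. There is more than one size of the part that bears nut_center; the job needs the smallest.

How it is judged:
By the outcome, as a careful person would: the job done as asked, in the order asked, and still so for the second after the job is handed in, with the robot touching nothing.
It also fails if it takes over 51 s, if anything falls off the work surface, if the arm or the gripper's body presses on something with over 40 N, if the wrist force passes 120 N, or if a joint passes its speed limit or range.

## Working session

There is one attempt and no reset: what is moved stays moved. The work goes in short steps, Python scripts to look and compute and a shell command to move; the robot and the scene stay as the last step left them, time stands still between calls to the robot, and variables do not carry over. Pictures are saved under pics/ and viewed, and the job is handed in when it is done.

```bash
mkdir -p pics; python3 - <<'E'
from cell import env
import cv2
for n in ("scene","top"):
    im=env.snapshot(n); cv2.imwrite(f"pics/{n}0.png",im[:,:,::-1])
    p=env.camera_params(n); print(n,p)
o=env.get_obs(); print(o)
E
```

```text
scene {'camera_matrix': array([[482.6645667 ,   0.        , 322.5789006 ],
       [  0.        , 482.6645667 , 202.24075688],
       [  0.        ,   0.        ,   1.        ]]), 'origin': array([ 1.12325702, -0.0711101 ,  0.71270132]), 'orientation': array([ 0.72034818,  0.59431607, -0.23215107, -0.27201616])}
top {'camera_matrix': array([[463.10778379,   0.        , 324.41290755],
       [  0.        , 463.10778379, 210.8013996 ],
       [  0.        ,   0.        ,   1.        ]]), 'origin': array([0.38530561, 0.04317093, 1.16754699]), 'orientation': array([ 0.71510211, -0.69563103,  0.05123622, -0.04583985])}
{'time': 0.1, 'joint_positions': array([-1.32301614e+00,  4.23761052e-01,  1.63061396e+00, -4.03699075e-06,
        1.08862036e+00, -1.90444906e-02]), 'joint_velocities': array([-0.00062071, -0.00096351, -0.00432311,  0.0013448 ,  0.00030168,
       -0.00122186]), 'joint_efforts': array([-8.55759026e-04, -5.58427477e+01, -2.82443261e+01, -9.46898990e-05,
        3.02895132e-03, -6.76409883e-06]), 'tcp_pos': array([ 0.16467055, -0.60240934,  0.23862538]), 'tool_rot': array([-0.56175823,  0.42943698, -0.42865859,  0.56237299]), 'wrist_force': array([ 0.02242462,  0.42341238, -0.43680984]), 'torque': array([0.00762988, 0.04324709, 0.03454548]), 'gripper_width': 0.08537600545363117}
```

View pics/scene0.png

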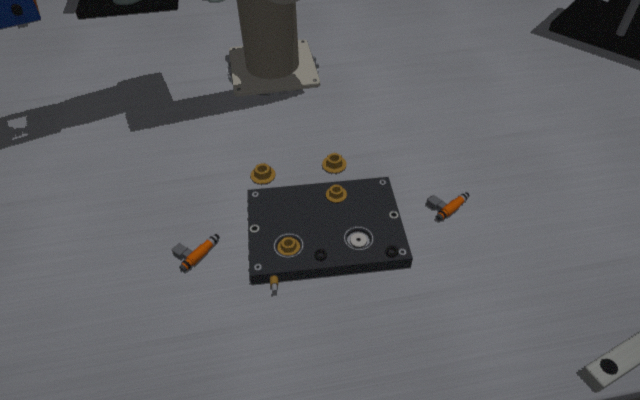

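View pics/top0.png

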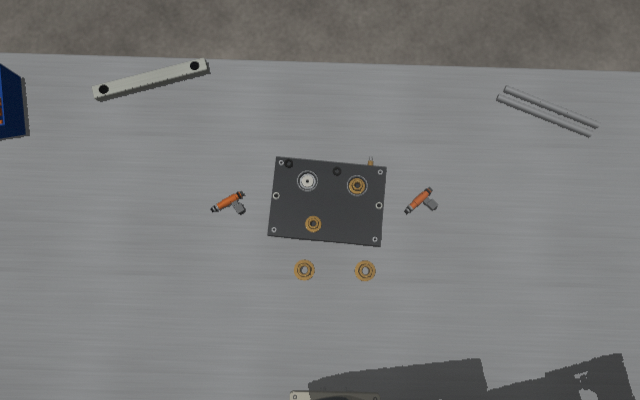

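The scene view shows the deck at about (325,230) px and the free socket with its white pad at (358,238). Nut candidates in the top view are the one on the deck at (313,224), the two on the bench at (305,270) and (365,271), and the fixed one at (357,185). I'll measure them and look at an enlarged crop.

```bash
cat > h.py <<'E'
import numpy as np,cv2
from cell import env
from scipy.spatial.transform import Rotation as R
def cam(n):
    p=env.camera_params(n);return p['camera_matrix'],np.array(p['origin']),R.from_quat(p['orientation']).as_matrix()
def ray(n,uv,z):
    K,o,M=cam(n); d=M@np.linalg.inv(K)@np.array([uv[0],uv[1],1.]); return o+d*(z-o[2])/d[2]
def proj(n,P):
    K,o,M=cam(n); c=M.T@(np.array(P)-o); q=K@c; return q[:2]/q[2]
def tri(a,b):
    A=[];B=[]
    for n,uv in (('scene',a),('top',b)):
        K,o,M=cam(n); d=M@np.linalg.inv(K)@np.array([uv[0],uv[1],1.]); d/=np.linalg.norm(d)
        Pm=np.eye(3)-np.outer(d,d);A.append(Pm);B.append(Pm@o)
    return np.linalg.lstsq(np.vstack(A),np.hstack(B),rcond=None)[0]
E
python3 - <<'E'
from h import *
o=env.get_obs();print(R.from_quat(o['tool_rot']).as_matrix().round(3))
for n in("top","scene"):
    im=cv2.imread(f"pics/{n}0.png"); hsv=cv2.cvtColor(im,cv2.COLOR_BGR2HSV)
    m=cv2.inRange(hsv,(8,90,60),(30,255,255))
    c,_=cv2.findContours(m,cv2.RETR_EXTERNAL,cv2.CHAIN_APPROX_NONE)
    for k in c:
        if cv2.contourArea(k)>60:
            e=cv2.fitEllipse(k); print(n,'brass',np.round(e[0],1),np.round(e[1],1),'at z.03',ray(n,e[0],.035).round(4))
    m=cv2.inRange(hsv,(0,0,185),(180,40,255)); m[:150]=0;m[280:]=0; m[:,:250]=0;m[:,400:]=0
    c,_=cv2.findContours(m,cv2.RETR_EXTERNAL,cv2.CHAIN_APPROX_NONE)
    for k in c:
        if cv2.contourArea(k)>5: 
            M=cv2.moments(k); q=(M['m10']/M['m00'],M['m01']/M['m00']); print(n,'white',np.round(q,1),cv2.contourArea(k),ray(n,q,.0265).round(4))
    m=(hsv[:,:,2]<75).astype(np.uint8)*255; m[:140]=0;m[285:]=0
    c,_=cv2.findContours(m,cv2.RETR_EXTERNAL,cv2.CHAIN_APPROX_NONE); k=max(c,key=cv2.contourArea)
    r=cv2.minAreaRect(k);print(n,'deck',r); 
    if n=='top':
        b=cv2.boxPoints(r);print(np.array([ray(n,q,.03) for q in b]).round(4)); print(ray(n,r[0],.03))
a=cv2.imread("pics/top0.png")[150:285,260:395];b=cv2.imread("pics/scene0.png")[145:290,235:420]
cv2.imwrite("pics/c0.png",np.hstack([cv2.resize(a,(400,400),interpolation=3),cv2.resize(b,(400,400*145//185+0),interpolation=3) if 0 else cv2.resize(b,(400,400),interpolation=3)]))
E
```

```text
[[ 0.264 -0.     0.965]
 [-0.965  0.001  0.264]
 [-0.001 -1.     0.   ]]
top brass [364.6 270.5] [19.3 19.5] at z.03 [ 0.3985 -0.0649  0.035 ]
top brass [303.7 269.6] [19.3 19.7] at z.03 [0.3966 0.083  0.035 ]
top brass [312.9 223.5] [15.4 15.5] at z.03 [0.5097 0.0641 0.035 ]
top brass [227.3 200.8] [ 7.3 26. ] at z.03 [0.5601 0.2772 0.035 ]
top brass [419.1 199.1] [ 7.4 24. ] at z.03 [ 0.578  -0.1976  0.035 ]
top brass [356.5 185.5] [15.3 15.4] at z.03 [ 0.6078 -0.0414  0.035 ]
top deck ((327.0359802246094, 201.6224822998047), (112.53840637207031, 79.73445892333984), 5.440331935882568)
[[ 0.4763  0.1754  0.03  ]
 [ 0.6769  0.1652  0.03  ]
 [ 0.6576 -0.1174  0.03  ]
 [ 0.4577 -0.1005  0.03  ]]
[0.56591635 0.03069935 0.03      ]
scene brass [198.  253.1] [11.2 35.4] at z.03 [ 0.5982 -0.1988  0.035 ]
scene brass [288.2 245.8] [17.6 22.2] at z.03 [ 0.6129 -0.0434  0.035 ]
scene brass [452.2 205.8] [10.3 27.4] at z.03 [0.5804 0.2702 0.035 ]
scene brass [335.8 193.3] [17.2 20.4] at z.03 [0.5066 0.0637 0.035 ]
scene brass [262.4 173.7] [19.3 23.3] at z.03 [ 0.4256 -0.0691  0.035 ]
scene brass [333.8 163. ] [18.9 22.8] at z.03 [0.4234 0.0768 0.035 ]
scene deck ((326.3630065917969, 229.19863891601562), (95.10613250732422, 164.30276489257812), 83.9909896850586)
```

View pics/c0.png

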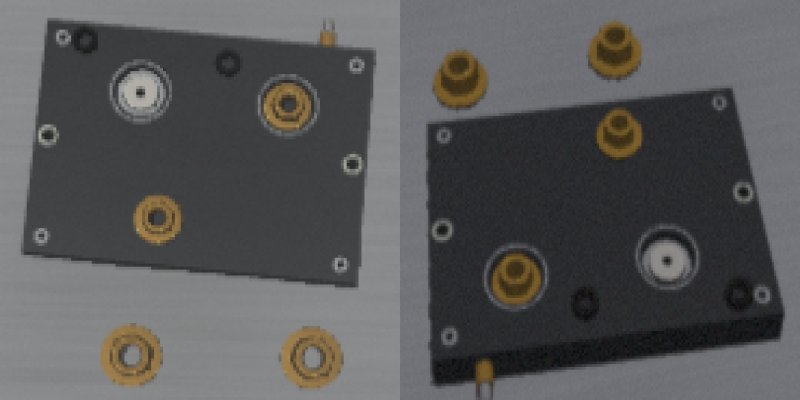

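The nut on the deck at (313,223) is about 38–40 mm wide, the same as the fixed one. The two bench nuts measure about 49 mm, so the deck nut is the smallest and is the one meant. Next I'll measure the socket rim and the nut precisely.

```bash
python3 - <<'E'
from h import *
out=[]
for n,box in (("top",(330-40,150,100,90)),("scene",(270,175,120,90))):
    im=cv2.imread(f"pics/{n}0.png"); g=cv2.cvtColor(im,cv2.COLOR_BGR2GRAY)
    x,y,w,h=box; s=8
    u=cv2.resize(g[y:y+h,x:x+w],None,fx=s,fy=s,interpolation=cv2.INTER_CUBIC)
    hs=cv2.cvtColor(cv2.resize(im[y:y+h,x:x+w],None,fx=s,fy=s,interpolation=cv2.INTER_CUBIC),cv2.COLOR_BGR2HSV)
    t=cv2.inRange(hs,(0,0,90),(180,255,255))
    c,hi=cv2.findContours(t,cv2.RETR_CCOMP,cv2.CHAIN_APPROX_NONE)
    for k in c:
        if 200*16<cv2.contourArea(k)<700*64 and len(k)>60:
            e=cv2.fitEllipse(k); q=(np.array(e[0])+.5)/s-.5+[x,y]
            print(n,q.round(2),(np.array(e[1])/s).round(1),'area',cv2.contourArea(k)/64,'z30',ray(n,q,.03).round(4))
    cv2.imwrite(f"pics/u_{n}.png",cv2.resize(u,(800,int(800*h/w)))[:600])
for nm,P in (('nut',(312.9,223.5)),):pass
print('nut tri',tri((335.8,193.3),(312.9,223.5)))
E
```

```text
top [312.67 223.58] [16.5 16.8] area 216.9296875 z30 [0.51   0.0647 0.03  ]
top [355.63 185.32] [17.2 19.6] area 246.484375 z30 [ 0.6092 -0.0397  0.03  ]
top [307.01 180.59] [19.3 19.8] area 276.9609375 z30 [0.6177 0.0822 0.03  ]
scene [288.22 246.05] [17.7 22. ] area 304.0234375 z30 [ 0.6098 -0.0433  0.03  ]
scene [288.04 246.31] [11.9 15.3] area 76.984375 z30 [ 0.6103 -0.0436  0.03  ]
scene [358.01 238.96] [14.  21.7] area 235.9140625 z30 [0.6183 0.0807 0.03  ]
scene [335.88 193.24] [16.9 20.3] area 265.890625 z30 [0.5019 0.0648 0.03  ]
scene [335.39 194.28] [ 8.1 14.6] area 66.765625 z30 [0.5044 0.0633 0.03  ]
nut tri [0.50929053 0.06353884 0.03788867]
```

View pics/u_top.png

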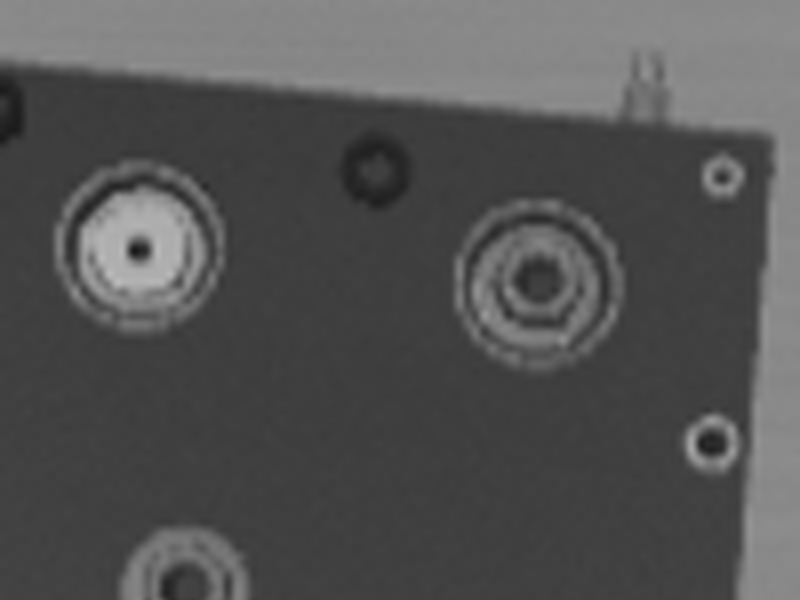

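View pics/u_scene.png

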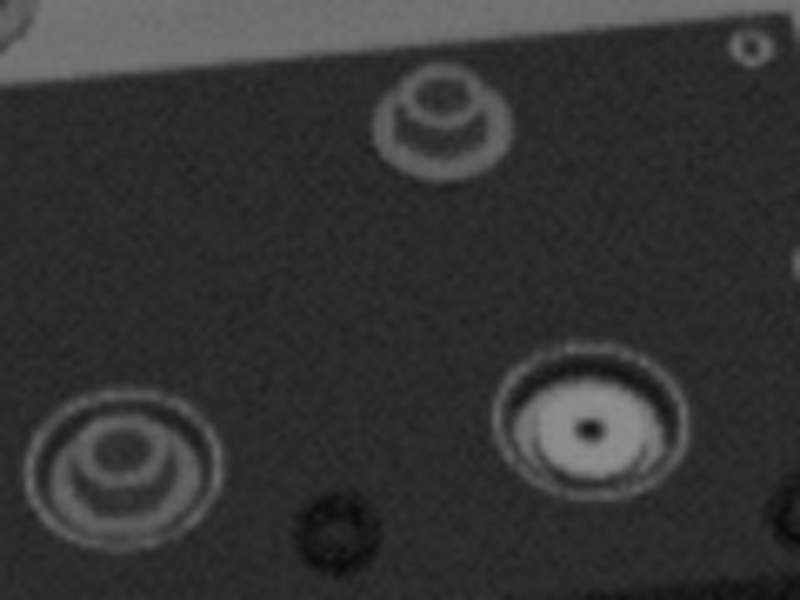

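```bash
python3 - <<'E'
from h import *
def rim(n,c0,r0,r1,off):
    g=cv2.cvtColor(cv2.imread(f"pics/{n}0.png"),cv2.COLOR_BGR2GRAY).astype(np.float32)
    c=np.array(c0,float)
    for it in range(4):
        pts=[]
        for a in np.arange(0,360,4):
            d=np.array([np.cos(np.radians(a)),np.sin(np.radians(a))*off]); rr=np.arange(r0,r1,.1)
            xy=c+rr[:,None]*d
            v=cv2.remap(g,xy[:,0].astype(np.float32)[None],xy[:,1].astype(np.float32)[None],cv2.INTER_CUBIC)[0]
            pts.append(xy[np.argmax(v)])
        e=cv2.fitEllipse(np.array(pts,np.float32)); c=np.array(e[0])
    print(n,c.round(2),np.round(e[1],2),ray(n,c,.03).round(4)); return c
a=rim('top',(307,180.3),9,12.5,1); b=rim('scene',(358.1,237.7),13,16.5,.8)
a2=rim('top',(356.9,185),9,12.5,1); b2=rim('scene',(288.1,245),13,16.5,.8)
print(tri(b,a),tri(b2,a2))
S=ray('top',a,.03);F=ray('top',a2,.03);N=ray('top',(312.9,223.5),.035)
print('top rel nut->sock',S-N, np.degrees(np.arctan2(*(S-N)[[1,0]])), 'S-F',S-F,np.linalg.norm((S-F)))
# nut in scene: project hypothesised flange centre
for z in(.0335,.035): print(proj('scene',[N[0],N[1],z]))
E
```

```text
top [306.96 180.28] [19.61 20.04] [0.6185 0.0823 0.03  ]
scene [358.21 237.82] [22.22 28.26] [0.6159 0.0817 0.03  ]
top [356.7  184.99] [19.66 19.94] [ 0.6101 -0.0424  0.03  ]
scene [288.08 245.01] [22.69 28.49] [ 0.6075 -0.0432  0.03  ]
[0.61788188 0.08167087 0.03255171] [ 0.60953107 -0.04272822  0.03260863]
top rel nut->sock [ 0.10882864  0.0182364  -0.005     ] 9.512665903133348 S-F [0.00841445 0.12466982 0.        ] 0.12495345646048124
[336.35534331 194.96201441]
[336.36326815 194.42972803]
```

```bash
python3 -m crank '{"twist":[[0,0,1],[0,0,2],[0,0,3],[0,0,4],[0,0,5],[0,0,6],[0,0,7],[0,0,8]],"travel":[[2.2,4,0],[4.4,8,0],[6.6,12,0],[8.8,16,0],[11,20,0],[13.2,24,0],[15.4,28,0],[17.6,32,0]],"hand":[0.25,0.25,0.25,0.25,0.25,0.25,0.25,0.25]}' | tail -c 700
```

```text
time: 0.9
tcp_pos: [0.341, -0.2806, 0.2385]
tool_rot: [-0.688, 0.163, -0.161, 0.688]
wrist_force: [1.0, -0.9, 0.1]
gripper_width: 0.0319
```

```bash
python3 -m crank '{"twist":[[0,0,1],[0,0,2],[0,0,3],[0,0,4],[0,0,5],[0,0,6],[0,0,6],[0,0,6]],"travel":[[2.5,4,0],[5,8,0],[7.5,12,-2],[10,16,-4],[12.5,20,-6],[15,24,-8],[17.5,28,-10],[20,32,-12]],"hand":[0.25,0.25,0.25,0.25,0.25,0.25,0.25,0.25]}' | tail -c 700; python3 - <<'E'
from h import *
o=env.get_obs();M=R.from_quat(o['tool_rot']).as_matrix();print(o['tcp_pos'],M.round(3),np.degrees(np.arctan2(M[1,0],M[0,0])))
E
```

```text
time: 1.7
tcp_pos: [0.538, 0.0355, 0.1204]
tool_rot: [0.705, 0.058, -0.059, -0.705]
wrist_force: [1.5, -0.6, 0.6]
gripper_width: 0.032
[0.53799043 0.03546183 0.12036664] [[ 0.986 -0.002 -0.166]
 [ 0.166 -0.     0.986]
 [-0.002 -1.     0.   ]] 9.537404202396955
```

```bash
python3 -m crank '{"twist":[[0,0,0],[0,0,0],[0,0,0],[0,0,0]],"travel":[[1,-1.2,-2],[1.7,-2,-4],[1.7,-2,-7.2],[1.7,-2,-7.2]],"hand":[0.25,0.25,0.25,0.25]}' | tail -c 700;  python3 -m crank '{"twist":[[0,0,0],[0,0,0],[0,0,0],[0,0,0],[0,0,0],[0,0,0],[0,0,0],[0,0,0]],"travel":[[0,0,-0.1],[0,0,-0.2],[0,0,-0.3],[0,0,-0.4],[0,0,-0.5],[0,0,-0.6],[0,0,-0.7],[0,0,-0.8]],"hand":[0.25,0.25,0.25,0.25,0.25,0.25,0.25,0.25]}' | tail -c 700; python3 - <<'E'
from h import *
im=env.snapshot('scene');cv2.imwrite('pics/s1.png',cv2.resize(im[130:290,230:430,::-1],None,fx=3.7,fy=3.7))
E
```

```text
time: 2.1
tcp_pos: [0.552, 0.0155, 0.0448]
tool_rot: [-0.704, -0.055, 0.062, 0.705]
wrist_force: [-1.7, -0.3, -0.0]
gripper_width: 0.0318
time: 2.9
tcp_pos: [0.5523, 0.0155, 0.0374]
tool_rot: [-0.704, -0.056, 0.062, 0.705]
wrist_force: [-4.8, 0.2, 19.5]
gripper_width: 0.0321
```

View pics/s1.png

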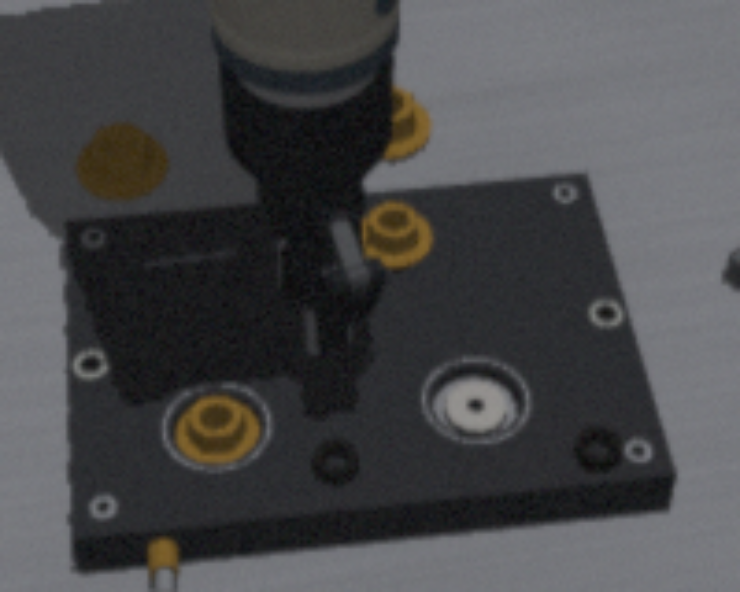

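```bash
python3 -m crank '{"twist":[[0,0,0],[0,0,0],[0,0,0],[0,0,0],[0,0,0],[0,0,0]],"travel":[[0,0,2],[0,0,3.2],[-2,2.4,3.2],[-4.4,4.8,3.2],[-4.4,4.8,3.2],[-4.4,4.8,3.2]],"hand":[0.25,0.25,0.25,0.25,0.25,0.25]}' | tail -c 700; python3 - <<'E'
from h import *
im=env.snapshot('scene');cv2.imwrite('pics/s2.png',cv2.resize(im[130:290,230:430,::-1],None,fx=3.7,fy=3.7))
im=env.snapshot('top');cv2.imwrite('pics/t2.png',cv2.resize(im[150:280,250:410,::-1],None,fx=4.5,fy=4.5))
o=env.get_obs();M=R.from_quat(o['tool_rot']).as_matrix();print(M[:,1],np.degrees(np.arctan2(M[1,0],M[0,0])))
E
```

```text
time: 3.55
tcp_pos: [0.5083, 0.0639, 0.0698]
tool_rot: [-0.704, -0.056, 0.062, 0.705]
wrist_force: [1.2, -0.3, -0.8]
gripper_width: 0.0318
[-7.59506808e-03 -2.33792885e-04 -9.99971130e-01] 9.535173551491763
```

View pics/s2.png

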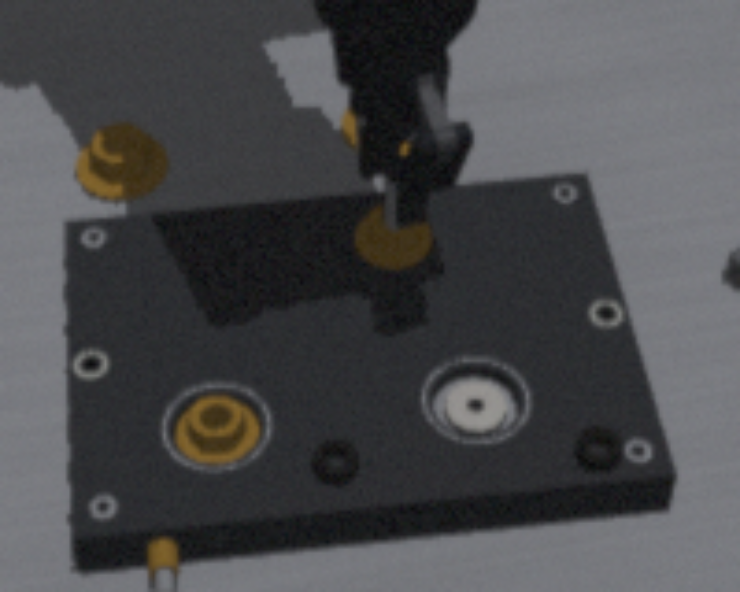

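View pics/t2.png

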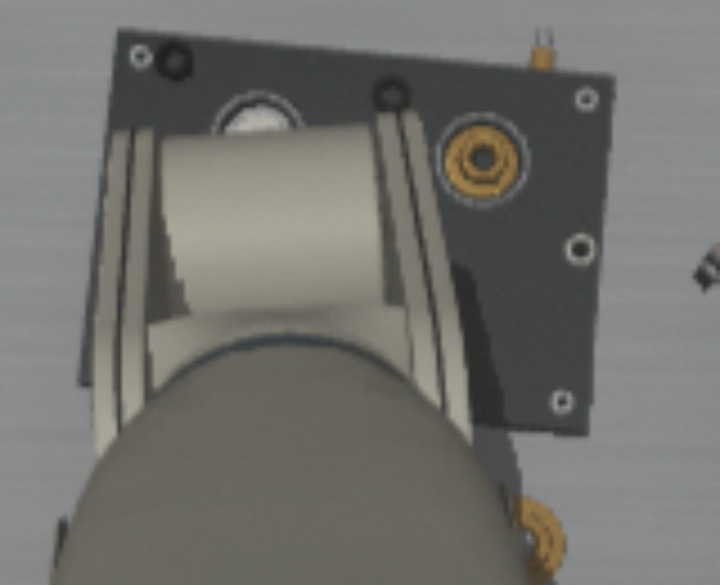

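```bash
python3 -m crank '{"twist":[[0,0,0],[0,0,0],[0,0,0]],"travel":[[0,0,-1],[0,0,-1.15],[0,0,-1.15]],"hand":[0.25,0.25,0.25]}' | tail -c 700; python3 - <<'E'
from h import *
im=env.snapshot('scene')[:,:,::-1].copy()
o=env.get_obs();M=R.from_quat(o['tool_rot']).as_matrix();t=o['tcp_pos']
big=cv2.resize(im[150:230,290:390],None,fx=8,fy=7.5,interpolation=3)
big=np.clip(big.astype(float)*1.8,0,255).astype(np.uint8)
for sx in(-1,1):
  for y in(-.011,.011):
    for th in (.016,):
      P=t+M@np.array([sx*th,.008,y]); q=proj('scene',P); cv2.circle(big,(int((q[0]-290+.5)*8),int((q[1]-150+.5)*7.5)),4,(0,255,0) if sx>0 else (0,0,255),-1)
cv2.imwrite('pics/s3.png',big)
E
```

```text
time: 3.95
tcp_pos: [0.5091, 0.0628, 0.0575]
tool_rot: [-0.705, -0.055, 0.062, 0.705]
wrist_force: [0.5, 0.8, -0.5]
gripper_width: 0.0318
```

View pics/s3.png

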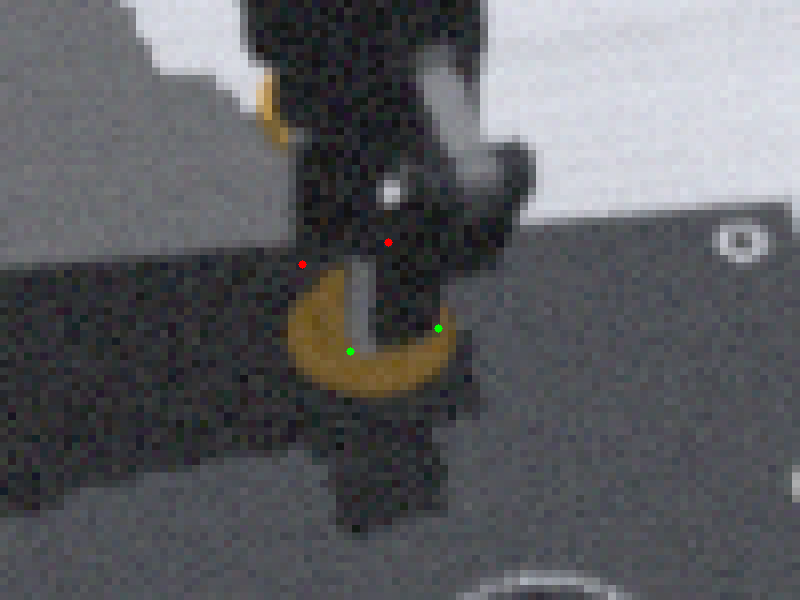

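```bash
python3 -m crank '{"twist":[[0,0,0],[0,0,0],[0,0,0]],"travel":[[0,0,-0.1],[0,0,-0.2],[0,0,-0.3]],"hand":[0.25,0.25,0.25]}' | tail -c 700;python3 -m crank '{"twist":[[0,0,0]],"travel":[[0,0,-0.0]],"hand":[0.25]}' | tail -c 700
```

```text
time: 4.3
tcp_pos: [0.5093, 0.0628, 0.0548]
tool_rot: [-0.705, -0.056, 0.062, 0.705]
wrist_force: [0.3, 0.6, 0.1]
gripper_width: 0.0324
time: 4.4
tcp_pos: [0.5092, 0.0628, 0.0547]
tool_rot: [-0.705, -0.056, 0.062, 0.705]
wrist_force: [-0.9, 0.1, -0.1]
gripper_width: 0.032
```

```bash
python3 -m crank '{"twist":[[0,0,0],[0,0,0],[0,0,0],[0,0,0],[0,0,0]],"travel":[[0,0,-0.2],[0,0,-0.4],[0,0,-0.6],[0,0,-0.8],[0,0,-0.85]],"hand":[0.25,0.25,0.25,0.25,0.25]}' | tail -c 700
```

```text
time: 4.9
tcp_pos: [0.5091, 0.0628, 0.0459]
tool_rot: [-0.705, -0.055, 0.062, 0.705]
wrist_force: [-0.4, -0.0, 0.5]
gripper_width: 0.0322
```

```bash
python3 -m crank '{"twist":[[0,0,0],[0,0,0],[0,0,0],[0,0,0],[0,0,0],[0,0,0],[0,0,0],[0,0,0]],"travel":[[0.2,0.03,0],[0.5,0.08,0],[0.9,0.15,0],[1.3,0.22,0],[1.7,0.28,0],[2.1,0.35,0],[2.5,0.42,0],[2.9,0.49,0]],"hand":[0.25,0.25,0.25,0.25,0.25,0.25,0.25,0.25]}' | tail -c 700; python3 -m crank '{"twist":[[0,0,0],[0,0,0],[0,0,0],[0,0,0],[0,0,0],[0,0,0],[0,0,0],[0,0,0]],"travel":[[0.5,0.08,0],[0.9,0.15,0],[1.3,0.22,0],[1.7,0.28,0],[2.1,0.35,0],[2.5,0.42,0],[2.9,0.49,0],[3.2,0.54,0]],"hand":[0.25,0.25,0.25,0.25,0.25,0.25,0.25,0.25]}' | tail -c 700; python3 - <<'E'
from h import *
im=env.snapshot('scene');cv2.imwrite('pics/s4.png',np.clip(1.5*cv2.resize(im[150:280,280:430,::-1],None,fx=5,fy=4.5,interpolation=3).astype(float),0,255))
E
```

```text
time: 5.7
tcp_pos: [0.5383, 0.0678, 0.0459]
tool_rot: [-0.705, -0.055, 0.062, 0.705]
wrist_force: [-0.7, -0.4, 0.8]
gripper_width: 0.032
time: 6.5
tcp_pos: [0.5708, 0.0733, 0.0459]
tool_rot: [-0.705, -0.055, 0.062, 0.705]
wrist_force: [-0.3, -0.2, -0.2]
gripper_width: 0.0322[ WARN:0@2.549] global loadsave.cpp:1063 imwrite_ Unsupported depth image for selected encoder is fallbacked to CV_8U.
```

View pics/s4.png

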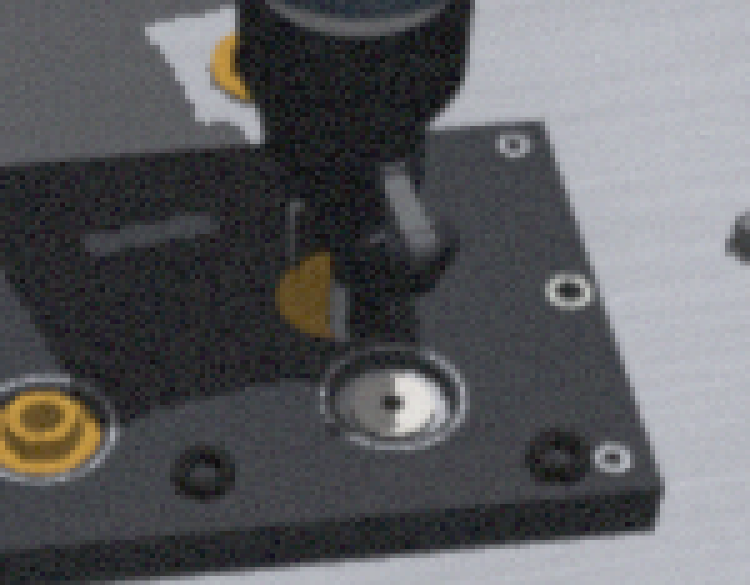

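```bash
cat >> h.py <<'E'
from scipy.optimize import least_squares
def nutfit(im,roi,z=.0335,r=.020,side='left',dbg=None):
    """im BGR scene picture; left/lower outline of the brass blob -> circle of known radius on plane z"""
    x0,y0,x1,y1=roi; s=4
    u=cv2.resize(im[y0:y1,x0:x1],None,fx=s,fy=s,interpolation=cv2.INTER_CUBIC)
    h=cv2.cvtColor(u,cv2.COLOR_BGR2HSV)
    m=cv2.inRange(h,(8,90,35),(32,255,255)); 
    c,_=cv2.findContours(m,cv2.RETR_EXTERNAL,cv2.CHAIN_APPROX_NONE); k=max(c,key=cv2.contourArea)[:,0,:].astype(float)
    k=(k+.5)/s-.5+[x0,y0]
    # points on lower-left: for each row the leftmost, rows at/below widest row
    cx=k[:,0].min(); row=k[k[:,0]<cx+.3][:,1].mean()
    bot=k[:,1].max(); colb=k[k[:,1]>bot-.3][:,0].mean()
    sel=k[(k[:,1]>row-2)&(k[:,0]<colb+ (0 if side=='left' else 99))]
    W=np.array([ray('scene',q,z)[:2] for q in sel])
    f=least_squares(lambda p:np.hypot(W[:,0]-p[0],W[:,1]-p[1])-r,W.mean(0)+[-.01,.01],loss='soft_l1',f_scale=.0005)
    return f.x,len(sel),np.sqrt(np.mean(f.fun**2)),cx,bot
E
python3 - <<'E'
from h import *
print(nutfit(cv2.imread('pics/scene0.png'),(318,175,355,210)))
im=env.snapshot('scene')[:,:,::-1].copy();cv2.imwrite('pics/s4raw.png',im)
print(nutfit(im,(325,195,375,232)))
E
```

```text
(array([0.50810455, 0.06280182]), 61, np.float64(0.0002645571845757251), np.float64(324.875), np.float64(202.375))
(array([0.56547959, 0.07029772]), 62, np.float64(0.0003806940222838271), np.float64(334.875), np.float64(224.625))
```

```bash
python3 - <<'E'
from h import *
th=np.linspace(0,2*np.pi,361)
def ext(c,z=.0335):
    q=np.array([proj('scene',[c[0]+.02*np.cos(t),c[1]+.02*np.sin(t),z]) for t in th]); return q[:,0].min().round(2),q[:,1].max().round(2),q[:,0].max().round(2)
print('init',ext((.5081,.0628)))
for c in((.5655,.0703),(.567,.0725),(.568,.0725),(.567,.0715)): print(c,ext(c))
im=cv2.imread('pics/s4raw.png');cv2.imwrite('pics/s5.png',np.clip(2*cv2.resize(im[190:260,320:400],None,fx=8,fy=8,interpolation=3).astype(float),0,255).astype(np.uint8))
E
```

```text
init (np.float64(325.1), np.float64(202.22), np.float64(345.97))
(0.5655, 0.0703) (np.float64(335.0), np.float64(224.72), np.float64(356.74))
(0.567, 0.0725) (np.float64(336.33), np.float64(225.16), np.float64(358.1))
(0.568, 0.0725) (np.float64(336.45), np.float64(225.59), np.float64(358.23))
(0.567, 0.0715) (np.float64(335.8), np.float64(225.25), np.float64(357.57))
```

View pics/s5.png

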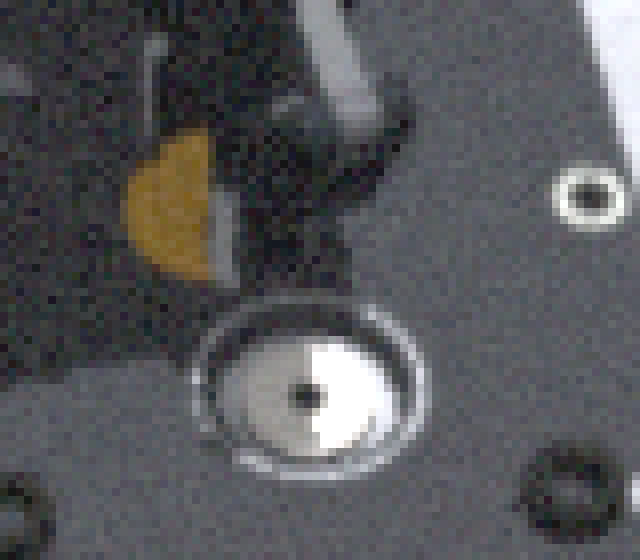

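```bash
python3 -m crank '{"twist":[[0,0,0.2],[0,0,0.4],[0,0,0.6],[0,0,0.6],[0,0,0.6],[0,0,0.6],[0,0,0.6],[0,0,0.6]],"travel":[[0.3,0.07,0],[0.7,0.16,0],[1.1,0.25,0],[1.5,0.34,0],[1.9,0.43,0],[2.3,0.52,0],[2.7,0.61,0],[2.9,0.66,0]],"hand":[0.25,0.25,0.25,0.25,0.25,0.25,0.25,0.25]}' | tail -c 700; python3 - <<'E'
from h import *
im=env.snapshot('scene')[:,:,::-1].copy();cv2.imwrite('pics/s6raw.png',im)
cv2.imwrite('pics/s6.png',np.clip(2*cv2.resize(im[190:265,320:400],None,fx=8,fy=8,interpolation=3).astype(float),0,255).astype(np.uint8))
print(nutfit(im,(325,200,385,245)))
E
```

```text
time: 7.4
tcp_pos: [0.6005, 0.08, 0.046]
tool_rot: [-0.702, -0.078, 0.083, 0.703]
wrist_force: [-0.6, -1.0, 0.2]
gripper_width: 0.032
(array([0.59354646, 0.07647614]), 65, np.float64(0.0003558715421768372), np.float64(341.625), np.float64(236.125))
```

View pics/s6.png

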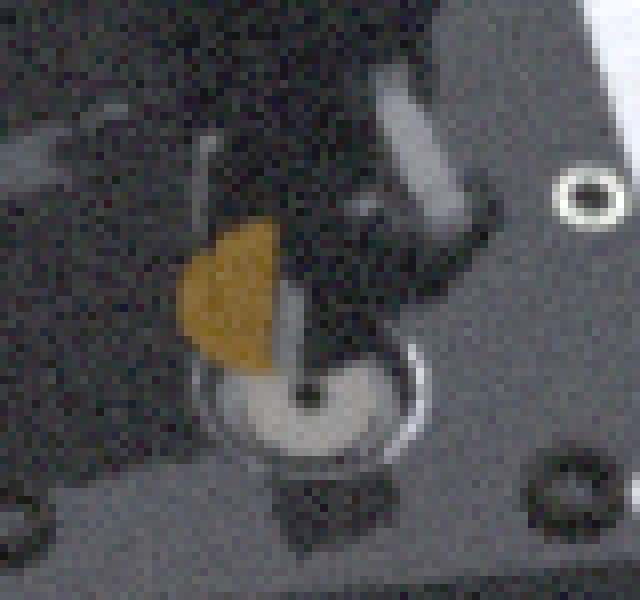

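```bash
python3 -m crank '{"twist":[[0,0,0],[0,0,0],[0,0,0],[0,0,0],[0,0,0],[0,0,0],[0,0,0],[0,0,0]],"travel":[[0.2,0.045,0],[0.4,0.09,0],[0.6,0.14,0],[0.8,0.185,0],[1.0,0.23,0],[1.2,0.28,0],[1.4,0.325,0],[1.6,0.37,0]],"hand":[0.25,0.25,0.25,0.25,0.25,0.25,0.25,0.25]}' | tail -c 700; python3 - <<'E'
from h import *
im=env.snapshot('scene')[:,:,::-1].copy();cv2.imwrite('pics/s7raw.png',im)
cv2.imwrite('pics/s7.png',np.clip(2*cv2.resize(im[190:265,320:400],None,fx=8,fy=8,interpolation=3).astype(float),0,255).astype(np.uint8))
print(nutfit(im,(325,200,385,255)))
E
```

```text
time: 8.25
tcp_pos: [0.6168, 0.0837, 0.0459]
tool_rot: [-0.702, -0.078, 0.083, 0.703]
wrist_force: [-0.3, 0.1, -0.5]
gripper_width: 0.0321
(array([0.61172884, 0.08056396]), 76, np.float64(0.005682320089763489), np.float64(345.625), np.float64(243.875))
```

View pics/s7.png

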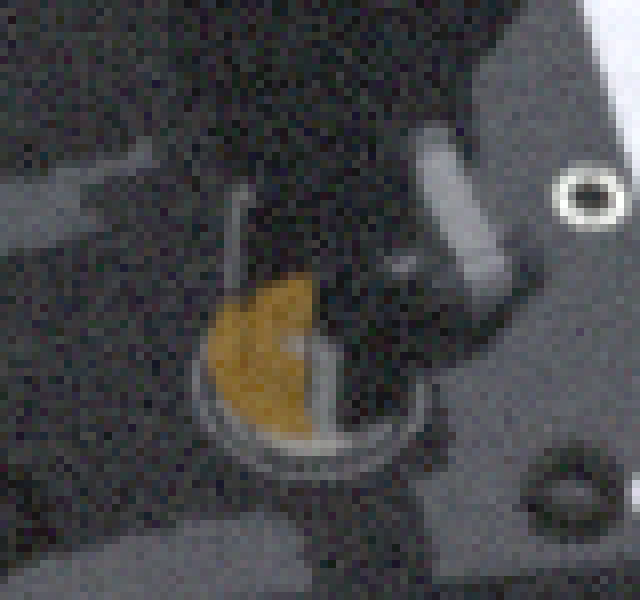

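```bash
python3 -m crank '{"twist":[[0,0,0],[0,0,0],[0,0,0],[0,0,0]],"travel":[[0.1,0.023,0],[0.2,0.046,0],[0.3,0.07,0],[0.4,0.093,0]],"hand":[0.25,0.25,0.25,0.25]}' | tail -c 700; python3 -m crank '{"twist":[[0,0,0],[0,0,0]],"travel":[[0.1,0.023,0],[0.15,0.035,0]],"hand":[0.25,0.25]}' | tail -c 700; python3 - <<'E'
from h import *
im=env.snapshot('scene')[:,:,::-1].copy();cv2.imwrite('pics/s8raw.png',im)
cv2.imwrite('pics/s8.png',np.clip(2*cv2.resize(im[190:265,320:400],None,fx=8,fy=8,interpolation=3).astype(float),0,255).astype(np.uint8))
print(nutfit(im,(325,200,385,255)))
E
```

```text
time: 8.7
tcp_pos: [0.6214, 0.0848, 0.0461]
tool_rot: [-0.702, -0.078, 0.083, 0.703]
wrist_force: [0.3, -0.4, -0.5]
gripper_width: 0.0318
time: 8.9
tcp_pos: [0.6229, 0.0851, 0.046]
tool_rot: [-0.702, -0.078, 0.083, 0.703]
wrist_force: [-0.9, -0.7, 0.4]
gripper_width: 0.0319
(array([0.61994519, 0.08133246]), 69, np.float64(0.0003650396966114679), np.float64(347.375), np.float64(247.625))
```

View pics/s8.png

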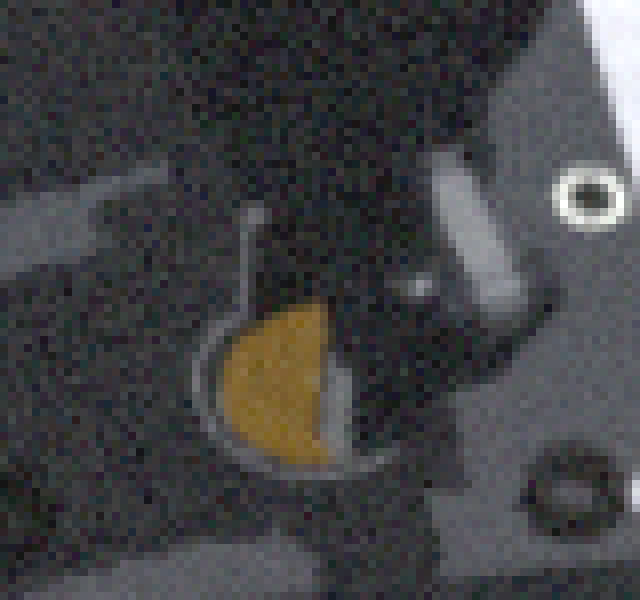

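```bash
python3 -m crank '{"twist":[[0,0,0],[0,0,0],[0,0,0],[0,0,0],[0,0,0],[0,0,0]],"travel":[[-0.15,-0.03,0],[-0.3,-0.07,0],[-0.3,-0.07,0.8],[-0.3,-0.07,2],[-0.3,-0.07,4],[-0.3,-0.07,6]],"hand":[0.25,0.25,0.25,0.25,0.25,0.25]}' | tail -c 700; python3 -m crank '{"twist":[[0,0,0],[0,0,0],[0,0,0],[0,0,0],[0,0,0],[0,0,0]],"travel":[[0,-4,0],[0,-8,1],[0,-12,2],[0,-16,2],[0,-20,2],[0,-22,2]],"hand":[0.5,1,1,1,1,1]}' | tail -c 700; python3 - <<'E'
from h import *
im=env.snapshot('scene')[:,:,::-1].copy();cv2.imwrite('pics/s9raw.png',im)
cv2.imwrite('pics/s9.png',np.clip(1.8*cv2.resize(im[190:265,270:400],None,fx=6,fy=6,interpolation=3).astype(float),0,255).astype(np.uint8))
im=env.snapshot('top')[:,:,::-1].copy();cv2.imwrite('pics/t9raw.png',im)
cv2.imwrite('pics/t9.png',np.clip(1.3*cv2.resize(im[150:220,270:390],None,fx=6,fy=6,interpolation=3).astype(float),0,255).astype(np.uint8))
E
```

```text
time: 9.55
tcp_pos: [0.6201, 0.0845, 0.1076]
tool_rot: [-0.702, -0.078, 0.083, 0.703]
wrist_force: [-0.3, -0.8, -0.3]
gripper_width: 0.0319
time: 10.15
tcp_pos: [0.6205, -0.1387, 0.1293]
tool_rot: [0.703, 0.078, -0.082, -0.702]
wrist_force: [-0.1, 0.1, -0.2]
gripper_width: 0.0003
```

View pics/s9.png

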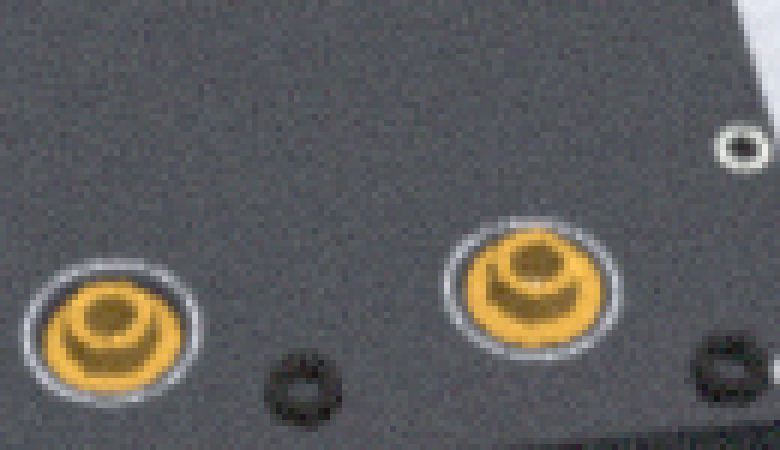

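View pics/t9.png

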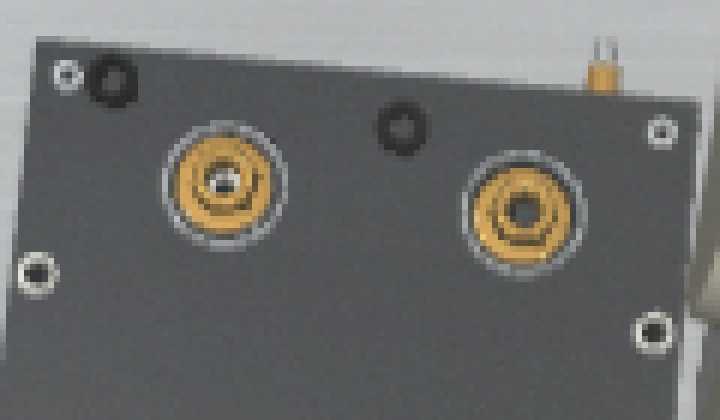

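```bash
python3 - <<'E'
from h import *
def blob(n,roi):
    im=cv2.imread(f"pics/{n[0]}9raw.png");x0,y0,x1,y1=roi;s=6
    h=cv2.cvtColor(cv2.resize(im[y0:y1,x0:x1],None,fx=s,fy=s,interpolation=3),cv2.COLOR_BGR2HSV)
    m=cv2.inRange(h,(8,100,40),(32,255,255));c,_=cv2.findContours(m,cv2.RETR_EXTERNAL,cv2.CHAIN_APPROX_NONE);k=max(c,key=cv2.contourArea)
    k2=(k[:,0,:]+.5)/s-.5+[x0,y0]
    if n=='scene':
        cy=k2[:,1].max()-9; k2=k2[k2[:,1]>cy]
    e=cv2.fitEllipse(k2.astype(np.float32).reshape(-1,1,2)); 
    # bore: dark part / hole in hex
    return np.array(e[0]),np.array(e[1])
for nm,a,b in (('nut',(343,222,375,254),(295,166,320,196)),('fixed',(272,230,305,258),(345,172,370,198))):
    p,pe=blob('scene',a);q,qe=blob('top',b);print(nm,p.round(2),pe.round(1),q.round(2),qe.round(1),tri(p,q).round(4), ray('top',q,.031).round(4))
E
```

```text
nut [358.77 238.27] [18.1 22.8] [306.77 180.28] [15.8 16. ] [0.6181 0.0824 0.0314] [0.6183 0.0828 0.031 ]
fixed [288.16 246.37] [16.6 23.4] [356.47 185.52] [16.  16.2] [ 0.6091 -0.0427  0.028 ] [ 0.6085 -0.0417  0.031 ]
```

```bash
python3 -m crank '{"twist":[[0,0,0],[0,0,0],[0,0,0],[0,0,0],[0,0,0],[0,0,0],[0,0,0],[0,0,0]],"travel":[[0,4,0],[0,8,0],[0,12,0],[-0.1,16,-1],[-0.2,20,-3],[-0.2,22.1,-4.5],[-0.2,22.1,-6.6],[-0.2,22.1,-6.6]],"hand":[1,1,1,1,1,1,1,1]}' | tail -c 700; python3 - <<'E'
from h import *
im=env.snapshot('scene')[:,:,::-1].copy()
cv2.imwrite('pics/s10.png',np.clip(2*cv2.resize(im[190:265,320:400],None,fx=8,fy=8,interpolation=3).astype(float),0,255).astype(np.uint8))
E
```

```text
time: 11.05
tcp_pos: [0.6164, 0.0843, 0.0613]
tool_rot: [0.703, 0.077, -0.083, -0.702]
wrist_force: [-0.1, 0.7, 0.1]
gripper_width: -0.0001
```

View pics/s10.png

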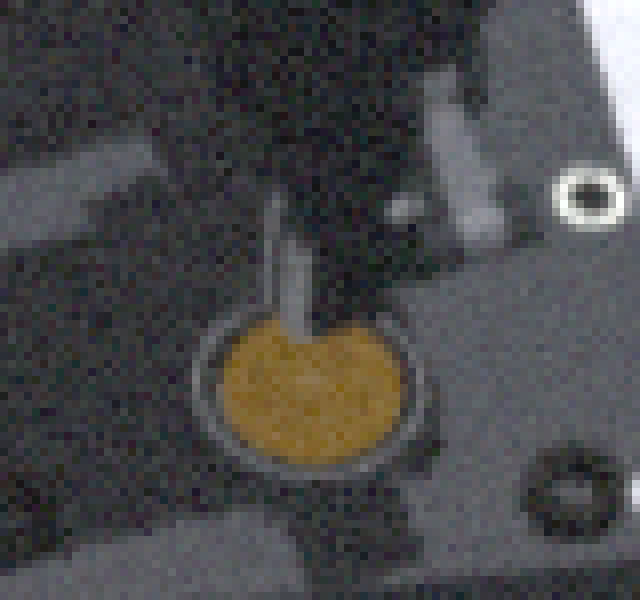

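```bash
python3 -m crank '{"twist":[[0,0,0],[0,0,0],[0,0,0]],"travel":[[0.2,-0.18,0],[0.2,-0.18,-0.1],[0.2,-0.18,-0.2]],"hand":[1,1,1]}' | tail -c 200; for i in 1; do python3 -m crank '{"twist":[[0,0,0],[0,0,0]],"travel":[[0,0,-0.1],[0,0,-0.2]],"hand":[1,1]}' | tail -c 200; done
```

```text
time: 11.4
tcp_pos: [0.6202, 0.0813, 0.0617]
tool_rot: [0.703, 0.078, -0.081, -0.702]
wrist_force: [0.0, -0.5, 0.2]
gripper_width: -0.0001
time: 11.6
tcp_pos: [0.6205, 0.081, 0.0601]
tool_rot: [0.703, 0.078, -0.081, -0.702]
wrist_force: [-0.0, -0.1, -0.1]
gripper_width: -0.0003
```

```bash
python3 -m crank '{"twist":[[0,0,0],[0,0,0],[0,0,0]],"travel":[[-0.2,0.15,0],[-0.2,0.15,-0.1],[-0.2,0.15,-0.2]],"hand":[1,1,1]}' | tail -c 200; python3 -m crank '{"twist":[[0,0,0],[0,0,0]],"travel":[[0,0,-0.1],[0,0,-0.2]],"hand":[1,1]}' | tail -c 200
```

```text
time: 11.9
tcp_pos: [0.6184, 0.0825, 0.058]
tool_rot: [0.703, 0.078, -0.081, -0.702]
wrist_force: [0.1, -1.2, 0.1]
gripper_width: -0.0
time: 12.1
tcp_pos: [0.6184, 0.0826, 0.0559]
tool_rot: [0.703, 0.078, -0.081, -0.702]
wrist_force: [-0.8, 0.4, 0.0]
gripper_width: -0.0002
```

```bash
python3 -m crank '{"twist":[[0,0,0],[0,0,0]],"travel":[[0,0,-0.1],[0,0,-0.15]],"hand":[1,1]}' | tail -c 200; python3 -m crank '{"twist":[[0,0,0],[0,0,0]],"travel":[[0,0,-0.05],[0,0,-0.1]],"hand":[1,1]}' | tail -c 200
```

```text
time: 12.3
tcp_pos: [0.6183, 0.0826, 0.0542]
tool_rot: [0.703, 0.078, -0.081, -0.702]
wrist_force: [0.3, -1.1, 0.5]
gripper_width: -0.0002
time: 12.5
tcp_pos: [0.6183, 0.0826, 0.0531]
tool_rot: [0.703, 0.078, -0.081, -0.702]
wrist_force: [-0.3, -0.2, -0.7]
gripper_width: -0.0002
```

```bash
python3 -m crank '{"twist":[[0,0,0],[0,0,0]],"travel":[[0,0,-0.05],[0,0,-0.1]],"hand":[1,1]}' | tail -c 200; python3 -m crank '{"twist":[[0,0,0],[0,0,0]],"travel":[[0,0,-0.05],[0,0,-0.05]],"hand":[1,1]}' | tail -c 200
```

```text
time: 12.7
tcp_pos: [0.6184, 0.0826, 0.0521]
tool_rot: [0.703, 0.078, -0.081, -0.702]
wrist_force: [-0.4, -0.6, -0.5]
gripper_width: -0.0001
time: 12.9
tcp_pos: [0.6184, 0.0826, 0.0518]
tool_rot: [0.703, 0.078, -0.081, -0.702]
wrist_force: [-1.1, -0.2, 2.1]
gripper_width: -0.0001
```

```bash
python3 -m crank '{"twist":[[0,0,0],[0,0,0]],"travel":[[0,0,-0.03],[0,0,-0.06]],"hand":[1,1]}' | tail -c 200; python3 -m crank '{"twist":[[0,0,0],[0,0,0]],"travel":[[0,0,-0.03],[0,0,-0.06]],"hand":[1,1]}' | tail -c 200
```

```text
time: 13.1
tcp_pos: [0.6184, 0.0826, 0.0514]
tool_rot: [0.703, 0.078, -0.081, -0.702]
wrist_force: [-2.1, -0.2, 4.0]
gripper_width: 0.0
time: 13.3
tcp_pos: [0.6184, 0.0826, 0.0509]
tool_rot: [0.703, 0.078, -0.081, -0.702]
wrist_force: [-1.7, 0.6, 3.4]
gripper_width: 0.0002
```

```bash
python3 -m crank '{"twist":[[0,0,0],[0,0,0],[0,0,0],[0,0,0]],"travel":[[0,0,-0.04],[0,0,-0.08],[0,0,-0.12],[0,0,-0.16]],"hand":[1,1,1,1]}' | tail -c 200; python3 -m crank '{"twist":[[0,0,0],[0,0,0]],"travel":[[0,0,-0.02],[0,0,-0.05]],"hand":[1,1]}' | tail -c 200
```

```text
time: 13.7
tcp_pos: [0.6184, 0.0826, 0.0493]
tool_rot: [0.703, 0.078, -0.081, -0.702]
wrist_force: [-1.8, -0.3, 2.8]
gripper_width: 0.0
time: 13.9
tcp_pos: [0.6184, 0.0826, 0.0487]
tool_rot: [0.703, 0.078, -0.081, -0.702]
wrist_force: [-1.6, -1.0, 4.0]
gripper_width: -0.0
```

```bash
python3 -m crank '{"twist":[[0,0,0],[0,0,0]],"travel":[[0,0,-0.025],[0,0,-0.05]],"hand":[1,1]}' | tail -c 200; python3 -m crank '{"twist":[[0,0,0]],"travel":[[0,0,-0.03]],"hand":[1]}' | tail -c 200
```

```text
time: 14.1
tcp_pos: [0.6184, 0.0826, 0.0482]
tool_rot: [0.703, 0.078, -0.081, -0.702]
wrist_force: [-0.7, -0.4, 4.3]
gripper_width: -0.0
time: 14.2
tcp_pos: [0.6184, 0.0826, 0.0479]
tool_rot: [0.703, 0.078, -0.081, -0.702]
wrist_force: [-1.8, 0.1, 4.1]
gripper_width: -0.0001
```

```bash
python3 -m crank '{"twist":[[0,0,0]],"travel":[[0,0,-0.03]],"hand":[1]}' | tail -c 200
```

```text
time: 14.3
tcp_pos: [0.6184, 0.0826, 0.0476]
tool_rot: [0.703, 0.078, -0.081, -0.702]
wrist_force: [-0.8, -0.8, 6.2]
gripper_width: -0.0
```

```bash
python3 -m crank '{"twist":[[0,0,0]],"travel":[[0,0,-0.02]],"hand":[1]}' | tail -c 200
```

```text
time: 14.4
tcp_pos: [0.6184, 0.0826, 0.0476]
tool_rot: [0.703, 0.078, -0.081, -0.702]
wrist_force: [-3.5, -0.9, 7.7]
gripper_width: -0.0002
```

```bash
python3 -m crank '{"twist":[[0,0,0]],"travel":[[0,0,-0.02]],"hand":[1]}' | tail -c 200
```

```text
time: 14.5
tcp_pos: [0.6184, 0.0826, 0.0476]
tool_rot: [0.703, 0.078, -0.081, -0.702]
wrist_force: [-1.2, -1.1, 7.0]
gripper_width: 0.0002
```

```bash
python3 -m crank '{"twist":[[0,0,0]],"travel":[[0,0,-0.02]],"hand":[1]}' | tail -c 200
```

```text
time: 14.6
tcp_pos: [0.6184, 0.0826, 0.0476]
tool_rot: [0.703, 0.078, -0.081, -0.702]
wrist_force: [-1.8, 0.2, 5.7]
gripper_width: 0.0001
```

```bash
python3 -m crank '{"twist":[[0,0,0]],"travel":[[0,0,-0.035]],"hand":[1]}' | tail -c 200
```

```text
time: 14.7
tcp_pos: [0.6184, 0.0826, 0.0476]
tool_rot: [0.703, 0.078, -0.081, -0.702]
wrist_force: [-3.2, -0.7, 8.5]
gripper_width: 0.0004
```

```bash
python3 -m crank '{"twist":[[0,0,0]],"travel":[[0,0,-0.045]],"hand":[1]}' | tail -c 200
```

```text
time: 14.8
tcp_pos: [0.6184, 0.0826, 0.0476]
tool_rot: [0.703, 0.078, -0.081, -0.702]
wrist_force: [-2.7, -1.1, 9.4]
gripper_width: 0.0001
```

```bash
python3 -m crank '{"twist":[[0,0,0],[0,0,0]],"travel":[[0,0,-0.06],[0,0,-0.06]],"hand":[1,1]}' | tail -c 200
```

```text
time: 15.0
tcp_pos: [0.6184, 0.0826, 0.0476]
tool_rot: [0.703, 0.078, -0.081, -0.702]
wrist_force: [-3.2, -0.7, 8.5]
gripper_width: 0.0
```

```bash
python3 -m crank '{"twist":[[0,0,0]],"travel":[[0,0,-0.07]],"hand":[1]}' | tail -c 200
```

```text
time: 15.1
tcp_pos: [0.6185, 0.0826, 0.0476]
tool_rot: [0.703, 0.078, -0.081, -0.702]
wrist_force: [-3.3, -0.7, 11.0]
gripper_width: 0.0001
```

```bash
python3 -m crank '{"twist":[[0,0,0],[0,0,0]],"travel":[[0,0,-0.09],[0,0,-0.09]],"hand":[1,1]}' | tail -c 200
```

```text
time: 15.3
tcp_pos: [0.6185, 0.0826, 0.0476]
tool_rot: [0.703, 0.078, -0.081, -0.702]
wrist_force: [-4.1, -1.0, 11.8]
gripper_width: 0.0
```

```bash
python3 -m crank '{"twist":[[0,0,0],[0,0,0]],"travel":[[0,0,-0.11],[0,0,-0.11]],"hand":[1,1]}' | tail -c 200
```

```text
time: 15.5
tcp_pos: [0.6185, 0.0826, 0.0475]
tool_rot: [0.703, 0.078, -0.081, -0.702]
wrist_force: [-4.6, -1.1, 13.1]
gripper_width: -0.0002
```

```bash
python3 -m crank '{"twist":[[0,0,0],[0,0,0]],"travel":[[0,0,-0.125],[0,0,-0.125]],"hand":[1,1]}' | tail -c 200
```

```text
time: 15.7
tcp_pos: [0.6185, 0.0826, 0.0475]
tool_rot: [0.703, 0.078, -0.081, -0.702]
wrist_force: [-5.7, -0.7, 15.0]
gripper_width: 0.0001
```

```bash
python3 -m crank '{"twist":[[0,0,0],[0,0,0],[0,0,0],[0,0,0]],"travel":[[0,0,-0.125],[0,0,-0.125],[0,0,-0.125],[0,0,-0.125]],"hand":[1,1,1,1]}' | tail -c 200;python3 -m crank '{"twist":[[0,0,0],[0,0,0],[0,0,0],[0,0,0]],"travel":[[0,0,-0.125],[0,0,-0.125],[0,0,-0.125],[0,0,-0.125]],"hand":[1,1,1,1]}' | tail -c 200
```

```text
time: 16.1
tcp_pos: [0.6185, 0.0826, 0.0475]
tool_rot: [0.703, 0.078, -0.081, -0.702]
wrist_force: [-5.4, -1.0, 15.6]
gripper_width: 0.0002
time: 16.5
tcp_pos: [0.6185, 0.0826, 0.0475]
tool_rot: [0.703, 0.078, -0.081, -0.702]
wrist_force: [-5.9, -0.2, 15.9]
gripper_width: -0.0001
```

Held at about 15.5 N for 0.8 s, with no further sinking. Now I'll lift off and check.

```bash
python3 -m crank '{"twist":[[0,0,0],[0,0,0],[0,0,0],[0,0,0],[0,0,0]],"travel":[[0,0,0.2],[0,0,1],[0,0,3],[0,0,6],[0,0,8]],"hand":[1,1,1,1,1]}' | tail -c 200; python3 -m crank '{"twist":[[0,0,0],[0,0,0],[0,0,0],[0,0,0],[0,0,0],[0,0,0],[0,0,0],[0,0,0]],"travel":[[0,-4,0],[0,-8,1],[0,-12,2],[0,-16,2],[0,-20,2],[0,-24,2],[0,-24,2],[0,-24,2]],"hand":[1,1,1,1,1,1,1,1]}' | tail -c 200; python3 - <<'E'
from h import *
im=env.snapshot('scene')[:,:,::-1].copy();cv2.imwrite('pics/s11raw.png',im)
a=cv2.resize(im[140:290,150:490],(790,349),interpolation=3)
im=env.snapshot('top')[:,:,::-1].copy();cv2.imwrite('pics/t11raw.png',im)
b=cv2.resize(im[150:216,250:459],(790,250),interpolation=3)
cv2.imwrite('pics/f11.png',np.clip(1.5*np.vstack([a,b]).astype(float),0,255).astype(np.uint8))
def blob(n,roi):
    im=cv2.imread(f"pics/{n[0]}11raw.png");x0,y0,x1,y1=roi;s=6
    h=cv2.cvtColor(cv2.resize(im[y0:y1,x0:x1],None,fx=s,fy=s,interpolation=3),cv2.COLOR_BGR2HSV)
    m=cv2.inRange(h,(8,100,40),(32,255,255));c,_=cv2.findContours(m,cv2.RETR_EXTERNAL,cv2.CHAIN_APPROX_NONE);k=max(c,key=cv2.contourArea)
    k2=(k[:,0,:]+.5)/s-.5+[x0,y0]
    if n=='scene':
        k2=k2[k2[:,1]>k2[:,1].max()-9]
    e=cv2.fitEllipse(k2.astype(np.float32).reshape(-1,1,2)); return np.array(e[0]),np.array(e[1])
for nm,a,b in (('nut',(343,222,375,254),(295,166,320,196)),('fixed',(272,230,305,258),(345,172,370,198))):
    p,pe=blob('scene',a);q,qe=blob('top',b);print(nm,p.round(2),pe.round(1),q.round(2),qe.round(1),tri(p,q).round(4))
E
```

```text
time: 17.0
tcp_pos: [0.6191, 0.0827, 0.1292]
tool_rot: [0.703, 0.078, -0.081, -0.702]
wrist_force: [-0.1, 0.6, -0.0]
gripper_width: 0.0001
time: 17.8
tcp_pos: [0.6189, -0.1582, 0.149]
tool_rot: [0.703, 0.078, -0.08, -0.702]
wrist_force: [0.4, 0.8, -0.7]
gripper_width: 0.0001
nut [358.66 239.19] [16.6 22.6] [306.81 180.55] [15.7 15.9] [0.618  0.0824 0.0286]
fixed [288.05 246.52] [16.4 22.8] [356.47 185.6 ] [16. 16.] [ 0.6089 -0.0428  0.0275]
```

View pics/f11.png

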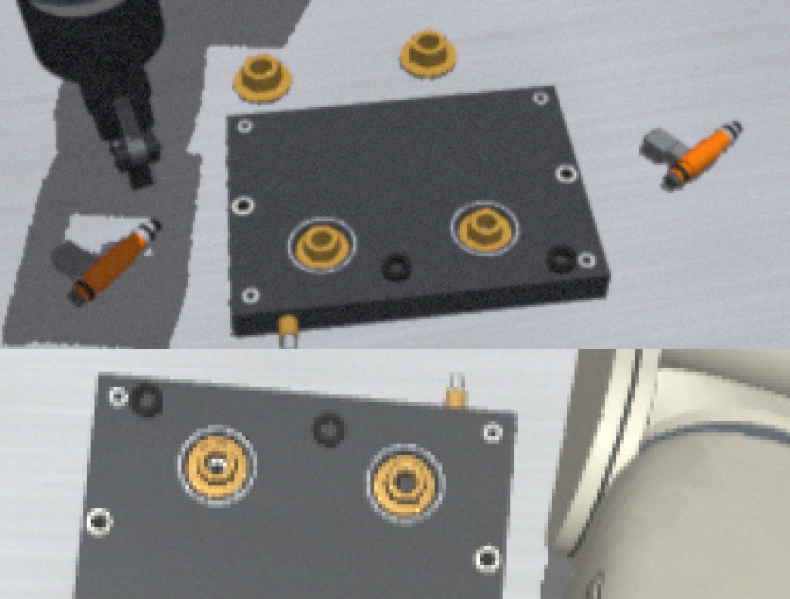

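The picture shows the nut level in its socket at scene pixel (358.7,239.2). It stands about 1 mm higher than the fixed nut, so about 9.6 mm above the top, which agrees with the height felt when pressing. The rings and injectors have not moved, so I'm handing in.

```bash
python3 -c "
from cell import env
print(env.hand_in())"
```

```text
the job is handed in; nothing more can be done
None
```

The nut is home in the free socket and I have handed the job in. The arm time used was about 18 s of the 51 s allowed.

**Sliding:** I slid the smallest nut, the loose one on the deck, about 110 mm with the jaws set loosely around its hexagon, never gripped or lifted. It drifted about 2 mm sideways on the way, so I corrected the push direction. It dropped onto the pad, and both cameras showed it centred and level.

**Pressing:** I pressed with shut fingertips. The nut sank about 4.3 mm at 3–4 N and then stopped dead on the spacer ring. I held it there at 15–16 N vertical for about 0.8 s, with a side force of up to about 6 N. The highest reading I saw on the nut was about 17 N in total, but forces were only read at the end of each move.

**Last checks:**
- **Height:** the nut measured about 1.1 mm higher than the fixed nut, so roughly 9.6 mm above the deck. That matches the height felt while pressing, and is within the range for a seated nut.
- **Surroundings:** the rings and injectors look unmoved, judged by eye.
- **Robot:** it was clear of everything, with the wrist force near zero.
- **Disagreement:** the two cameras differ by about 2.5 mm in x. The robot's own position agreed better with the top camera, so I used that one.
- **Deck contact:** earlier I touched the bare deck at about 20 N to find the fingertip height.

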